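Drop-test a bushing on the gauge pin and hold the spring gate open

TASK

Two brass bushings look alike outside, but only one goes over the steel gauge pin of the blue checking station: lay the one whose bore is too small in the red reject tray, and slide the other one down over the pin until it sits on the closed steel gate, and let go of it. Then pull the gate's black knob out against its spring until the yellow pointer is level with the red marker, so that the bushing drops to the foot of the pin, and finish while still holding the gate there: do not let it go. Leave the carton, the tape roll and the black stock bin alone.

Things in the scene. Friction and masses are not known exactly. Their poses are not given: they have to be found in the camera images.
- station: Checking station fixed to the bench: blue base plate, in its own frame x -70 to +80, y -235 to +55 mm, 15 mm thick. Origin on the bench under the gauge pin's axis; z up. The gate pulls out along the station's own -y. Beside it an aluminium marker rail (at x = +62 mm, y -235 to -85, top at z = 60). Only the knob and the pin rise above z = 72 mm
- pin_axis (a point): Foot of the vertical steel gauge pin, on top of the base plate (z = 15 mm). The pin is 24 mm in diameter up to z = 118 mm, then tapers to 10 mm at its tip. A bushing that has dropped rests here, its underside at z = 15 mm
- pin_tip (a point): Tip of the gauge pin, z = 130 mm, on its axis
- gate_knob (a point): Centre of the top face of the gate's upright black knob: a plain cylinder 22 mm in diameter, 42 mm tall, standing on the gate (foot at z = 69 mm, top at z = 111 mm), 125 mm from the pin axis along the station's -y while the gate is closed. Pinch it from above
- gate (a joint): Travel of the steel gate in m: 0 closed, grows as it is pulled along station -y, stop at 0.095. A spring pulls it shut: 5 N at 0 plus 1 N per 10 mm; let go, it snaps shut. A 6 mm thick fork, top at z = 69 mm, whose two prongs (16 mm wide, 29 mm gap) straddle the pin and carry a bushing while closed; pulled out over about 48 mm it lets the bushing fall down the pin
- gate_pointer (a point): Tip of the yellow pointer fixed to the gate's side towards the marker rail, z = 69 mm, 50 mm beside the knob's axis (station +x); it moves with the gate
- marker: Red marker saddle with a white centre line, fixed on the marker rail at a place that changes from run to run (pointer reaches it at 50 to 75 mm of travel). 18 x 10 x 10 mm, origin at the centre of its underside, axes parallel to the station's. On the mark: gate_pointer at y = 0 in the marker's frame
- wide_bushing: Brass bushing standing upright on the bench, 44 mm outside diameter, 40 mm tall, bore 27 mm right through: it goes over the 24 mm gauge pin. 0.18 to 0.35 kg. Origin at the centre of its underside, z along its axis. It swaps places with the other one from run to run
- wide_bushing_mid (a point): Middle of the wide bushing, on its axis 20 mm above its underside
- tight_bushing: Brass bushing with the same outside (44 mm diameter, 40 mm tall) but a 20 mm bore: it does not go over the gauge pin. Origin at the centre of its underside, z along its axis
- tight_bushing_mid (a point): Middle of the tight bushing, on its axis 20 mm above its underside
- reject_tray: Red open reject tray fixed to the bench, 140 (x) x 120 (y) x 35 mm tall, walls and floor 4 to 5 mm thick. Origin at the centre of its underside
- carton: Bystander: small cardboard carton with orange tape, 90 x 130 x 80 mm, loose, origin at the centre of its underside
- tape_roll: Bystander: grey roll lying flat, 90 mm diameter, 48 mm tall, loose, origin at the centre of its underside
- stock_bin: Bystander: black stock bin with short tubes in it, 170 x 100 x 65 mm, loose, origin at the centre of its underside
There are look-alikes about, which are no part of the job. What is shaped like the wide_bushing but turquoise is not meant. Leave any white look-alike of the tight_bushing alone.

How it is judged:
By the outcome, as a careful person would: the job done as asked, in the order asked, and still so for the second after the job is handed in, while the arm keeps its last pose, push and grip.
It also fails if it takes over 64 s, if anything falls off the work surface, if the arm or the gripper's body presses on something with over 40 N, if the wrist force passes 120 N, or if a joint passes its speed limit or range.

ROBOT

A 6-joint arm with a two-finger parallel gripper is mounted at the origin on the work surface. World frame = base frame: x ahead of the robot, y to its left, z up, the work surface at z = 0. Lengths are in m, angles in rad, forces in N, time in s.
With the tool pointing down it reaches from about 0.35 to 0.85 m from the base axis. Payload 8.1 kg.
Tool frame: the origin (TCP) lies on the centre line of the jaws, within the pads' length; the fingertips stand robot.tips_ahead ahead of it and the grasp point (between the pads) lies 8 mm behind it (robot.tips_ahead is the distance from the TCP to the fingertips, in m); z points along the fingers, y is the direction in which the jaws open and shut (so a half turn about z gives the same grasp; the last joint's range is limited). The gripper opens to 93 mm and grips with 3 to 60 N. Pads are 15 mm wide; open, the fingers measure 128 mm over their backs; the gripper's body (75 mm by 188 mm) begins 65 mm behind the grasp point.
Start: joints at [1.071, 0.13, 1.488, -0, 1.523, -0.085], TCP at [0.242, 0.549, 0.208] pointing down, gripper open.
Joint ranges: [-2.96, 2.96], [-0.89, 2.26], [0.02, 2.5], [-1.34, 4.48], [0, 2.73], [-2.66, 2.66]. Speed limits (rad/s): [2.39, 2.39, 2.79, 3.14, 3.14, 3.14].

INTERFACE

Orientations are given as a rotation vector (axis times angle).
In Python, from plant import monitor, eyes, job, robot gives the robot as it stands.
- The arm moves only by the tool servo_tool, never from a script. Its argument "plan" is a list that holds one entry, the list of rows, each a list of 7 numbers: the closure, from -1 (fully open) to 1 (shut), so that 0 is half open, then the shift along the world's x, y, z in mm, then the turn, a rotation vector about the world's x, y, z in rad. In form: [[[hand, dx, dy, dz, ax, ay, az], ...]]. A call has 1 to 12 rows; each row shifts and turns the commanded pose from where the row before left it; what a row does not reach is not made up. A row lasts 1/10 s, in which the tool goes at most 50 mm and 8.59 degrees, less where a joint would pass 70% of its speed; a pose out of reach is approached as far as the arm can. A call with a gripper value outside its range is refused whole. The fingers move at their own pace and stop on an object; "force" is the grip in N (left out, the last holds). Time passes only in rows, so rows that do not move let the fingers close. It gives the time, the measured TCP pose, the force and the opening at its end, in the units of the state.
- monitor.read_state(): the state, without advancing time (a new reading comes with each control period).
- eyes.read_camera(name): name is "scene" or "top" or "wrist"; returns the picture (384x512x3 uint8, red, green, blue); there is no depth.
- eyes.camera_info(name): a dict with "mtx" (3x3 intrinsics, pixels), "R" (3x3) and "t" (3): a world point X has camera coordinates R X + t. Camera axes: x right, y down, z forward; pixel columns grow to the right and rows downward; lengths in m; the calibration is good to about 2 mm. A picture is of the moment at which its call begins: read the wrist's pose just before it. camera_info takes no time and is no camera call; for the wrist camera it gives the pose at the moment of the call.
- job.close_job(): hands the job in, once; it reports no verdict.
The state is a dict: "t": time; "q": joint angles; "dq": joint speeds; "joint_torque": joint torques, N m; "tool_pos": TCP position; "orientation": TCP orientation; "force": force on the tool from outside, world axes, zero at the start; "wrist_torque": the same for the moment, N m; "opening": finger opening in m.
Only numpy, scipy, OpenCV 4.12 (cv2) and the standard library are available. Lean on these libraries where they do the work, as an engineer would, in place of code of your own. Each camera call takes 0.05 s, during which the arm holds its last target. There are 200 camera calls.

## Working session

There is one attempt and no reset: what is moved stays moved. The work goes in short steps, Python scripts to look and compute and a tool call to move; the robot and the scene stay as the last step left them, time stands still between calls to the robot, and variables do not carry over. Pictures are saved under pics/ and viewed, about 8 in all and at most 12, crops included, and the job is handed in when it is done.

Besides the shell and the picture viewer there is one more tool, called after "Emit:" as a command line: name --argument value ..., lists and objects as JSON in quotes. servo_tool: Moves the arm, as the interface text tells. Its arguments: {"type":"object","properties":{"plan":{"type":"array"},"force":{"type":"number"}},"required":["plan"]}

```bash
mkdir -p pics; cat > h.py <<'E'
import numpy as np, cv2
from plant import monitor, eyes, job, robot
def snap(n,f):
    i=eyes.camera_info(n); im=eyes.read_camera(n); cv2.imwrite('pics/'+f,im[:,:,::-1]); np.savez('pics/'+f+'.npz',im=im,**{k:np.array(i[k]) for k in('mtx','R','t')}); return im
def ray(f,uv,z):
    d=np.load('pics/'+f+'.npz'); R,t=d['R'],d['t']; c=-R.T@t
    v=R.T@np.linalg.inv(d['mtx'])@np.array([uv[0],uv[1],1.]); return c+v*(z-c[2])/v[2]
def proj(f,X):
    d=np.load('pics/'+f+'.npz'); p=d['mtx']@(d['R']@np.array(X,float)+d['t']); return p[:2]/p[2]
def crop(f,o,x0,y0,x1,y1,s):
    im=np.load('pics/'+f+'.npz')['im'][y0:y1,x0:x1]; cv2.imwrite('pics/'+o,cv2.resize(im,None,fx=s,fy=s,interpolation=cv2.INTER_CUBIC)[:,:,::-1])
E
python3 - <<'E'
from h import *
a=snap('top','t0.png');b=snap('scene','s0.png')
crop('t0.png','t0b.png',0,0,512,384,1.56)
crop('s0.png','s0b.png',0,0,512,384,1.56)
print(robot.tips_ahead, monitor.read_state())
E
```

```text
0.011 {'t': 0.1, 'q': array([ 1.07057573e+00,  1.31094654e-01,  1.48916724e+00,  2.13736779e-05,
        1.52296377e+00, -8.54141304e-02]), 'dq': array([ 1.48119974e-03, -8.51590149e-04,  7.42782608e-06, -2.47571820e-03,
       -4.63943872e-04, -7.98897208e-04]), 'joint_torque': array([ 1.32325378e-03, -5.61345112e+01, -4.93093729e+01,  7.70126260e-02,
        2.92678090e-02, -6.83876260e-05]), 'tool_pos': array([0.2415388 , 0.54867072, 0.20728868]), 'orientation': array([-6.46815264e-01, -3.07378245e+00,  2.44588327e-03]), 'force': array([ 0.00750546,  0.04644653, -0.23272247]), 'wrist_torque': array([-0.02089619,  0.00693295, -0.03288935]), 'opening': 0.09308738375675552}
```

View pics/t0b.png

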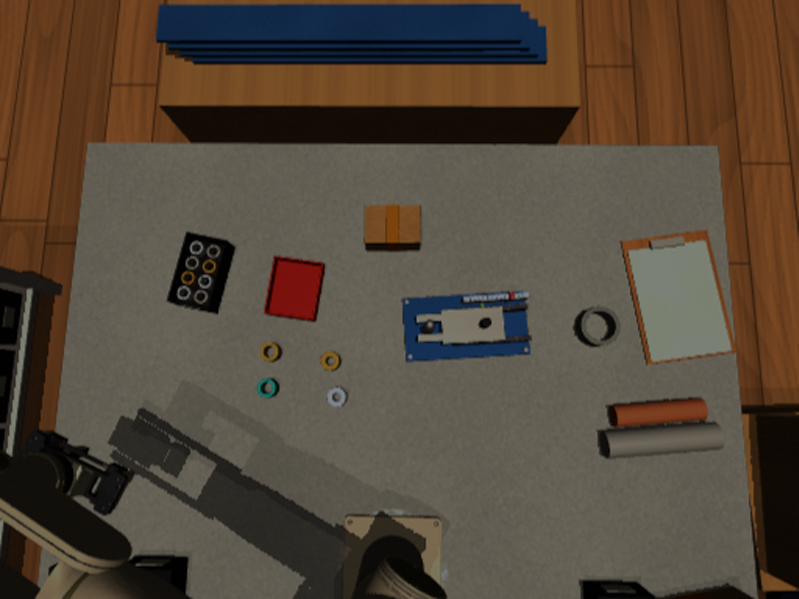

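View pics/s0b.png

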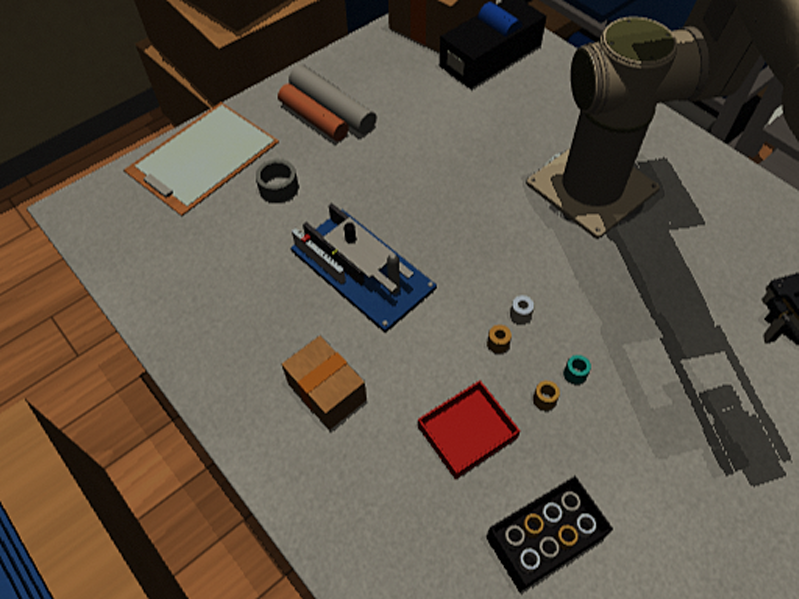

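The top view shows the brass bushings near (270,352) and (330,361), the tray at (295,289), the pin near (429,326) and the knob near (485,322). The scene view agrees. Next I'll enlarge these.

```bash
python3 - <<'E'
from h import *
A=np.load('pics/t0.png.npz')['im']
a=cv2.resize(A[215:260,160:225],None,fx=8,fy=8,interpolation=cv2.INTER_CUBIC)
b=cv2.resize(A[182:236,252:347],None,fx=8,fy=8,interpolation=cv2.INTER_CUBIC)
W=np.zeros((360,800,3),np.uint8)
cv2.imwrite('pics/c1.png',b[:,:,::-1])
hsv=cv2.cvtColor(A,cv2.COLOR_RGB2HSV)
m=((hsv[:,:,0]>12)&(hsv[:,:,0]<26)&(hsv[:,:,1]>120)).astype(np.uint8)
m[:210]=0;m[250:]=0;m[:,:160]=0;m[:,230:]=0
n,l,s,c=cv2.connectedComponentsWithStats(m)
for k in range(1,n):
  if s[k][4]>15:
    cc,_=cv2.findContours((l==k).astype(np.uint8),cv2.RETR_EXTERNAL,cv2.CHAIN_APPROX_NONE)
    (u,v),r=cv2.minEnclosingCircle(cc[0]); print(s[k],c[k],u,v,r,ray('t0.png',(u,v),.04))
m=((hsv[:,:,0]<6)&(hsv[:,:,1]>180)).astype(np.uint8);m[:150]=0;m[215:]=0;m[:,240:]=0
cc,_=cv2.findContours(m,cv2.RETR_EXTERNAL,cv2.CHAIN_APPROX_NONE);k=max(cc,key=cv2.contourArea);R=cv2.minAreaRect(k);print(R,ray('t0.png',R[0],.03))
for uv in((429,326),(485,322)):print(ray('t0.png',np.array(uv)/1.56,.12))
for z,uv in((.015,(407,361)),(.015,(530,352)),(.015,(403,299))):print(ray('t0.png',np.array(uv)/1.56,z))
E
```

```text
[167 220  13  12 102] [172.82352941 225.15686275] 173.0 225.25 6.600289344787598 [0.4708586  0.28873227 0.04      ]
[205 225  13  12 103] [211.29126214 230.96116505] 211.3333282470703 230.8333282470703 6.335628032684326 [0.45292427 0.14947318 0.04      ]
((188.4053955078125, 184.5675811767578), (33.53739547729492, 37.811767578125), 9.462321281433105) [0.62242112 0.241714   0.03      ]
[ 0.5256779 -0.074366   0.12     ]
[ 0.53602128 -0.19529789  0.12      ]
[ 0.45479038 -0.02842611  0.015     ]
[ 0.47997542 -0.31472751  0.015     ]
[ 0.60147739 -0.01730046  0.015     ]
```

View pics/c1.png

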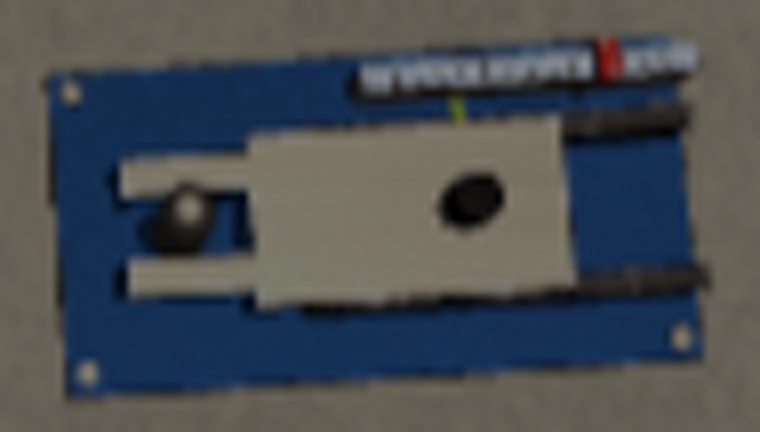

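Emit:
servo_tool --plan '[[[-1,30,-42,6,0,0,0.1],[-1,30,-42,6,0,0,0.1],[-1,30,-42,6,0,0,0.1],[-1,30,-42,6,0,0,0.1],[-1,25,-42,6,0,0,0.1],[-1,25,-42,6,0,0,0],[-1,25,-42,6,0,0,0],[-1,23,-35,0,0,0,0],[-1,0,0,0,0,0,0],[-1,0,0,0,0,0,0]]]'

```text
t: 1.1
tool_pos: [0.4554, 0.2257, 0.2489]
orientation: [0.13, -3.138, -0.0]
force: [-0.3, 0.4, -0.0]
opening: 0.093
```

```bash
python3 - <<'E'
from h import *
s=monitor.read_state();print(s['t'],s['tool_pos'],s['orientation'])
snap('wrist','w1.png')
d=np.load('pics/w1.png.npz');print(-d['R'].T@d['t'],d['R'])
crop('w1.png','w1b.png',0,0,512,384,1.5)
for p in((.471,.289,.04),(.453,.149,.04)):print(proj('w1.png',p))
E
```

```text
1.1 [0.45536734 0.22571579 0.24888351] [ 1.29676344e-01 -3.13798308e+00 -1.42274575e-04]
[0.38512582 0.21936365 0.42503884] [[-8.22513399e-02  9.96611500e-01 -4.85580123e-04]
 [ 9.63972135e-01  7.96812343e-02  2.53788542e-01]
 [ 2.52967271e-01  2.04063619e-02 -9.67259603e-01]]
[305.42093095 185.51759666]
[195.85123849 162.55658601]
```

View pics/w1b.png

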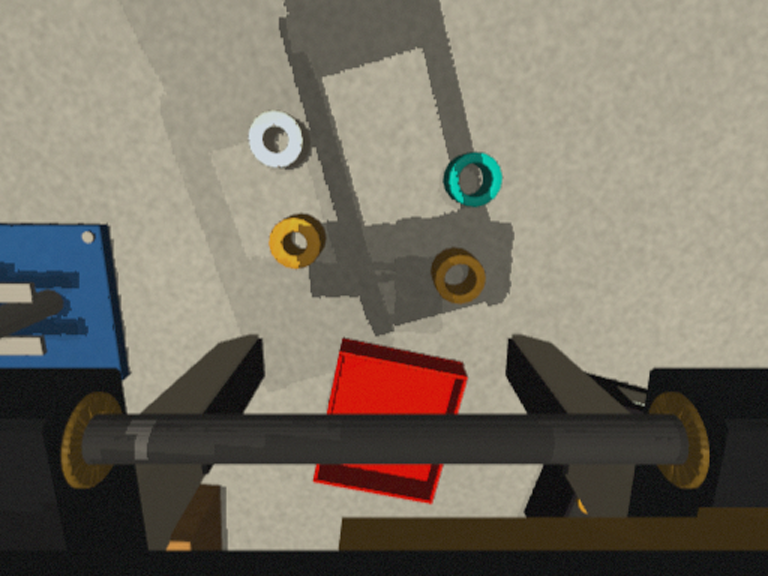

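The left brass bushing at (296,242) has a small bore (ratio about 0.47), so it is the tight one. The right one at (458,275) has a ratio of about 0.63, so it is the wide one.

```bash
python3 - <<'E'
from h import *
A=np.load('pics/w1.png.npz')['im'];hsv=cv2.cvtColor(A,cv2.COLOR_RGB2HSV)
m=((hsv[:,:,0]>12)&(hsv[:,:,0]<26)&(hsv[:,:,1]>140)).astype(np.uint8);m[210:]=0
cc,_=cv2.findContours(m,cv2.RETR_CCOMP,cv2.CHAIN_APPROX_NONE)
for c in cc:
  if cv2.contourArea(c)>60:
    (u,v),a,_=cv2.fitEllipse(c);print((u,v),a,ray('w1.png',(u,v),.04)[:2])
for uv in((197,160.7),(305.7,183)):print(ray('w1.png',uv,.04))
for uv in((345,340),(466,367),(433,502),(315,482)):print(ray('w1.png',np.array(uv)/1.5,.035))
E
```

```text
(304.88385009765625, 183.59324645996094) (32.73326110839844, 36.90507507324219) [0.46856007 0.2880126 ]
(304.0439147949219, 182.72369384765625) (13.909893035888672, 19.4625186920166) [0.46752259 0.28681156]
(197.52914428710938, 160.45193481445312) (33.4480094909668, 36.89708709716797) [0.4501803  0.15099809]
(198.82781982421875, 159.92030334472656) (10.258410453796387, 14.664092063903809) [0.44937981 0.15258858]
[0.45054616 0.15035099 0.04      ]
[0.46770675 0.28895165 0.04      ]
[0.53651333 0.19640582 0.035     ]
[0.55343997 0.30707656 0.035     ]
[0.69853265 0.29290282 0.035     ]
[0.68532831 0.1763118  0.035     ]
```

Emit:
servo_tool --plan '[[[-1,-2,-38,-20,0,0,0],[-1,-3,-37,-30,0,0,0],[-1,0,0,-45,0,0,0],[-1,0,0,-45,0,0,0],[-1,0,0,-45,0,0,0],[-1,0,0,-30,0,0,0],[-1,0,0,-16,0,0,0],[1,0,0,0,0,0,0],[1,0,0,0,0,0,0],[1,0,0,0,0,0,0],[1,0,0,0,0,0,0],[1,0,0,0,0,0,0]]]' --force 20

```text
t: 2.35
tool_pos: [0.4512, 0.1518, 0.0195]
orientation: [-0.134, 3.137, 0.001]
force: [0.6, 0.8, -0.4]
opening: 0.0576
```

Emit:
servo_tool --plan '[[[1,0,0,0,0,0,0],[1,0,0,0,0,0,0],[1,0,0,20,0,0,0],[1,0,0,40,0,0,0],[1,30,15,30,0,0,0],[1,40,20,0,0,0,0],[1,40,20,0,0,0,0],[1,40,22,0,0,0,0],[1,18,14,-10,0,0,0],[1,0,0,-20,0,0,0],[1,0,0,0,0,0,0]]]'

```text
t: 3.45
tool_pos: [0.6157, 0.2419, 0.0737]
orientation: [0.134, -3.132, 0.003]
force: [-1.0, -0.3, -2.7]
opening: 0.0436
```

Emit:
servo_tool --plan '[[[1,0,0,-20,0,0,0],[1,0,0,-18,0,0,0],[1,0,0,-9,0,0,0],[1,0,0,0,0,0,0],[1,0,0,0,0,0,0]]]'

```text
t: 3.95
tool_pos: [0.6182, 0.2424, 0.0317]
orientation: [0.134, -3.139, 0.0]
force: [0.1, -0.5, -2.8]
opening: 0.0434
```

Emit:
servo_tool --plan '[[[1,0,0,-4,0,0,0],[1,0,0,-2,0,0,0],[1,0,0,0,0,0,0],[-0.25,0,0,0,0,0,0],[-0.25,0,0,0,0,0,0],[-0.25,0,0,0,0,0,0],[-0.25,0,0,15,0,0,0],[-0.25,0,0,30,0,0,0],[-0.25,0,0,45,0,0,0],[-1,-20,10,30,0,0,0],[-1,-40,15,0,0,0,0],[-1,-40,15,0,0,0,0]]]'

```text
t: 5.15
tool_pos: [0.519, 0.2832, 0.1488]
orientation: [-0.132, 3.134, 0.003]
force: [1.2, 1.5, -0.1]
opening: 0.0775
```

Emit:
servo_tool --plan '[[[-1,-25,3,0,0,0,0],[-1,-25,3,-15,0,0,0],[-1,0,0,-40,0,0,0],[-1,0,0,-40,0,0,0],[-1,0,0,-20,0,0,0],[-1,0,0,-10,0,0,0],[-1,0,0,0,0,0,0],[1,0,0,0,0,0,0],[1,0,0,0,0,0,0],[1,0,0,0,0,0,0],[1,0,0,0,0,0,0],[1,0,0,0,0,0,0]]]'

```text
t: 6.35
tool_pos: [0.4686, 0.2887, 0.0208]
orientation: [-0.134, 3.138, 0.001]
force: [-0.7, 0.9, -0.8]
opening: 0.0577
```

Emit:
servo_tool --plan '[[[1,0,0,0,0,0,0],[1,0,0,0,0,0,0],[1,0,0,0,0,0,0]]]'

```text
t: 6.65
tool_pos: [0.4683, 0.2887, 0.0205]
orientation: [-0.134, 3.139, 0.001]
force: [-0.1, 2.2, 0.8]
opening: 0.0438
```

Emit:
servo_tool --plan '[[[1,0,0,25,0,0,0],[1,0,0,45,0,0,0],[1,0,0,45,0,0,0],[1,10,-25,45,0,0,0],[1,15,-45,40,0,0,0],[1,15,-48,20,0,0,0],[1,15,-48,0,0,0,0],[1,15,-48,0,0,0,0],[1,15,-48,0,0,0,0],[1,15,-48,0,0,0,0],[1,15,-40,0,0,0,0],[1,2,-14,0,0,0,0]]]'

```text
t: 7.85
tool_pos: [0.5804, -0.0651, 0.2276]
orientation: [0.128, -3.137, 0.002]
force: [-0.3, 0.9, -2.8]
opening: 0.0431
```

Emit:
servo_tool --plan '[[[1,0,0,0,0,0,0],[1,0,0,0,0,0,0],[1,0,0,0,0,0,0]]]'

```text
t: 8.15
tool_pos: [0.58, -0.0593, 0.2287]
orientation: [0.136, -3.138, -0.001]
force: [0.1, 0.6, -2.2]
opening: 0.043
```

```bash
python3 - <<'E'
from h import *
s=monitor.read_state();print(s['t'],s['tool_pos'],s['orientation'])
snap('wrist','w2.png')
crop('w2.png','w2b.png',0,0,512,384,1.5)
print(proj('w2.png',(.5257,-.0744,.13)))
E
```

```text
8.15 [ 0.57997048 -0.05934441  0.22866591] [ 1.36050187e-01 -3.13797526e+00 -9.93394187e-04]
[245.11517947 129.35890992]
```

View pics/w2b.png

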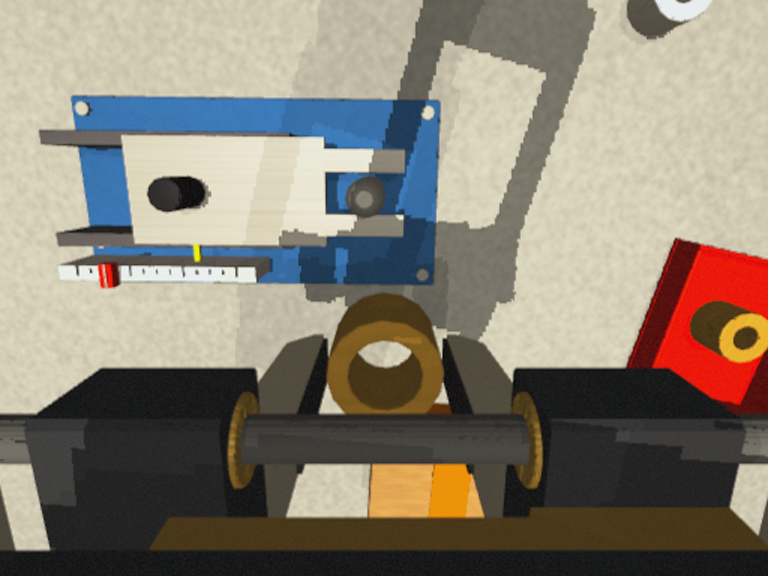

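The tight bushing stands in the tray (745,338). The pin tip is at (364,198), the knob top at (163,194), and the held bushing's rim spans columns 327–443. The marker is at (108,275) and the pointer at (197,255).

```bash
python3 - <<'E'
from h import *
s=np.array([.57997,-.05934,.22867])
P=lambda p:(proj('w2.png',p)*1.5).round(1)
for dx in(-.004,0,.004):
  for z in(.208,.248):
    th=np.linspace(0,2*np.pi,73)
    for r in(.022,.0135):
      q=np.array([P((s[0]+dx+r*np.cos(a),s[1]+r*np.sin(a),z)) for a in th]);print(dx,z,r,q.min(0),q.max(0))
print('pin',ray('w2.png',(364/1.5,198/1.5),.13),'knob',ray('w2.png',(163/1.5,194/1.5),.111))
print('ptr',ray('w2.png',np.array((197,261))/1.5,.069))
for uv in((108,264),(108,286)):print('mk',ray('w2.png',np.array(uv)/1.5,.07))
E
python3 - <<'E'
import sys;sys.path.insert(0,'.')
import os;os.chdir('.')
from h import *
crop('w2.png','w2c.png',30,60,310,290,2.7)
E
```

```text
-0.004 0.208 0.022 [337.1 273.4] [436.1 367.4]
-0.004 0.208 0.0135 [356.3 292.4] [417. 350.]
-0.004 0.248 0.022 [326.3 298.7] [447.9 412. ]
-0.004 0.248 0.0135 [349.8 321.8] [424.4 391.2]
0 0.208 0.022 [336.6 282.3] [435.1 375.5]
0 0.208 0.0135 [355.6 301.1] [416.  358.2]
0 0.248 0.022 [325.7 309.6] [446.6 421.5]
0 0.248 0.0135 [349.  332.4] [423.3 401. ]
0.004 0.208 0.022 [336.1 291.2] [434.  383.4]
0.004 0.208 0.0135 [355.  309.8] [415.1 366.4]
0.004 0.248 0.022 [325.1 320.4] [445.3 431. ]
0.004 0.248 0.0135 [348.3 342.9] [422.1 410.7]
pin [ 0.52813077 -0.07634734  0.13      ] knob [ 0.53770774 -0.20109374  0.111     ]
ptr [ 0.58807916 -0.19720111  0.069     ]
mk [ 0.5957168  -0.26176715  0.07      ]
mk [ 0.61249502 -0.26282844  0.07      ]
```

View pics/w2c.png

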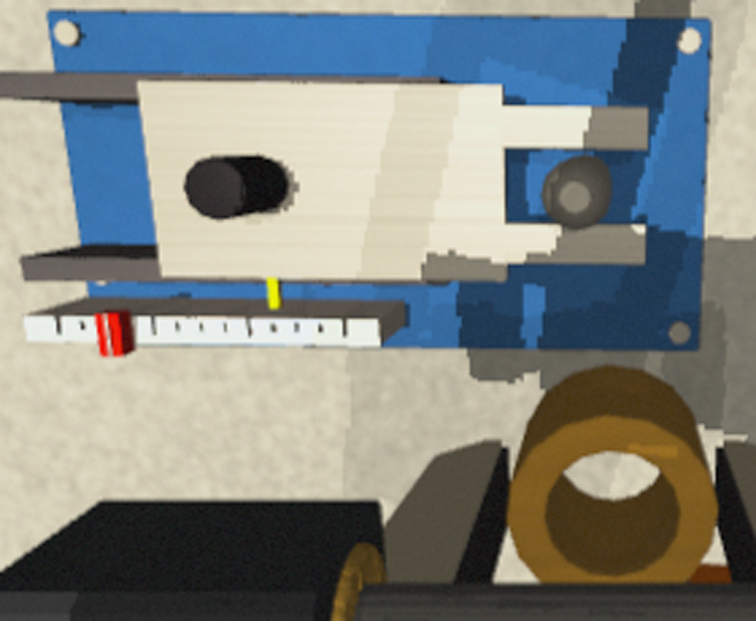

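Emit:
servo_tool --plan '[[[1,-15,-5,0,0,0,0],[1,-25,-7,0,0,0,0],[1,-15.5,-5,-10,0,0,0],[1,0,0,-25,0,0,0],[1,0,0,-25,0,0,0],[1,0,0,-10,0,0,0],[1,0,0,-4,0,0,0],[1,0,0,0,0,0,0],[1,0,0,0,0,0,0],[1,0,0,0,0,0,0]]]'

```text
t: 9.2
tool_pos: [0.5258, -0.078, 0.1563]
orientation: [-0.134, 3.137, -0.001]
force: [0.0, -0.2, -3.1]
opening: 0.0436
```

```bash
python3 - <<'E'
from h import *
s=monitor.read_state();print(s['t'],s['tool_pos'],s['orientation'],s['force'])
snap('wrist','w3.png');snap('scene','s3.png')
u,v=proj('s3.png',(.5285,-.0763,.14)).astype(int);print(u,v)
A=np.load('pics/w3.png.npz')['im'][170:290,190:330];B=np.load('pics/s3.png.npz')['im'][v-40:v+40,u-46:u+47]
a=cv2.resize(A,(467,400),interpolation=2);b=cv2.resize(B,(333,286),interpolation=2)
W=np.zeros((400,800,3),np.uint8);W[:,:467]=a;W[:286,467:]=b;cv2.imwrite('pics/m3.png',W[:,:,::-1])
E
```

```text
9.2 [ 0.52579071 -0.07797085  0.15634297] [-1.34010392e-01  3.13669931e+00 -9.53695601e-04] [ 0.01106622 -0.23967837 -3.14163979]
251 161
```

View pics/m3.png

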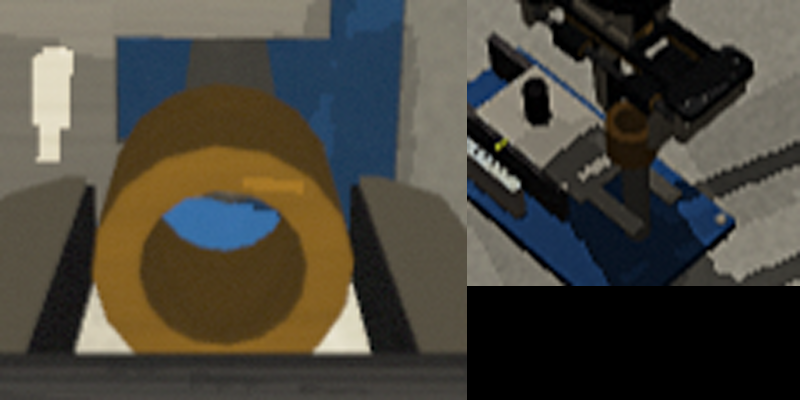

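```bash
python3 - <<'E'
from h import *
f='w3.png';P=lambda p:((proj(f,p)-[190,170])*400/120).round(1)
for c in((.5285,-.0763),(.5281,-.0763)):
  for z in(.02,.069,.09,.11,.118,.13):print(c,z,P((*c,z)),'edges',P((c[0],c[1]+.012,z)),P((c[0],c[1]-.012,z)))
s=np.array([.52579,-.07797,.15634]);th=np.linspace(0,2*np.pi,73)
for dx,dy in((.003,0),(.004,0),(.005,0)):
  for z in(s[2]-.0205,s[2]+.0195):
    for r in(.022,.0135):
      q=np.array([P((s[0]+dx+r*np.cos(a),s[1]+dy+r*np.sin(a),z)) for a in th]);print(dx,round(z,3),r,q.min(0),q.max(0))
E
```

```text
(0.5285, -0.0763) 0.02 [228.2  48. ] edges [266.8  51.2] [189.6  44.8]
(0.5285, -0.0763) 0.069 [229.2  90.8] edges [274.4  94.5] [183.9  87. ]
(0.5285, -0.0763) 0.09 [229.8 114. ] edges [278.6 118. ] [180.8 110. ]
(0.5285, -0.0763) 0.11 [230.4 139.8] edges [283.3 144.2] [177.3 135.5]
(0.5285, -0.0763) 0.118 [230.6 151.4] edges [285.3 155.9] [175.8 147. ]
(0.5285, -0.0763) 0.13 [231.1 170.4] edges [288.7 175. ] [173.3 165.7]
(0.5281, -0.0763) 0.02 [228.3  46.8] edges [266.9  50. ] [189.7  43.5]
(0.5281, -0.0763) 0.069 [229.3  89.3] edges [274.6  93.1] [184.   85.6]
(0.5281, -0.0763) 0.09 [229.9 112.4] edges [278.8 116.4] [180.9 108.4]
(0.5281, -0.0763) 0.11 [230.5 138.2] edges [283.4 142.5] [177.5 133.8]
(0.5281, -0.0763) 0.118 [230.8 149.7] edges [285.5 154.1] [175.9 145.2]
(0.5281, -0.0763) 0.13 [231.2 168.5] edges [288.9 173.2] [173.4 163.9]
0.003 0.136 0.022 [113.9  75.6] [332.  280.9]
0.003 0.136 0.0135 [156. 117.] [289.9 243. ]
0.003 0.176 0.022 [ 89.2 140. ] [357.  386.4]
0.003 0.176 0.0135 [140.9 190.2] [305.2 341.3]
0.004 0.136 0.022 [113.6  80.5] [331.5 285.3]
0.004 0.136 0.0135 [155.7 121.8] [289.4 247.4]
0.004 0.176 0.022 [ 88.9 146. ] [356.2 391.6]
0.004 0.176 0.0135 [140.5 196. ] [304.6 346.6]
0.005 0.136 0.022 [113.3  85.4] [330.9 289.7]
0.005 0.136 0.0135 [155.3 126.6] [288.9 251.9]
0.005 0.176 0.022 [ 88.6 151.9] [355.5 396.8]
0.005 0.176 0.0135 [140.1 201.8] [303.9 351.9]
```

The bushing sits over the pin. The shaft is centred at column 230 and the bushing at 223, so I'll correct by about (-1.5, +2) mm and lower in small steps.

Emit:
servo_tool --plan '[[[1,-1.5,2,0,0,0,0],[1,0,0,0,0,0,0],[1,0,0,-4,0,0,0],[1,0,0,-4,0,0,0],[1,0,0,-3,0,0,0],[1,0,0,-2,0,0,0],[1,0,0,0,0,0,0],[1,0,0,0,0,0,0]]]'

```text
t: 10.1
tool_pos: [0.5234, -0.0759, 0.1419]
orientation: [0.134, -3.139, -0.0]
force: [0.3, 0.4, -3.0]
opening: 0.0434
```

Emit:
servo_tool --plan '[[[1,0.8,0,-2,0,0,0],[1,0,0,-2,0,0,0],[1,0,0,-2,0,0,0],[1,0,0,-2,0,0,0],[1,0,0,-2,0,0,0],[1,0,0,0,0,0,0],[1,0,0,0,0,0,0]]]'

```text
t: 10.8
tool_pos: [0.5241, -0.0758, 0.1319]
orientation: [0.134, -3.139, -0.0]
force: [-0.2, 0.6, -3.8]
opening: 0.0439
```

Emit:
servo_tool --plan '[[[1,0,0,-5,0,0,0],[1,0,0,-6,0,0,0],[1,0,0,-6,0,0,0],[1,0,0,-6,0,0,0],[1,0,0,-6,0,0,0],[1,0,0,-6,0,0,0],[1,0,0,-3,0,0,0],[1,0,0,0,0,0,0],[1,0,0,0,0,0,0]]]'

```text
t: 11.7
tool_pos: [0.5243, -0.0759, 0.094]
orientation: [-0.134, 3.139, -0.0]
force: [0.3, -1.0, -3.1]
opening: 0.0438
```

Emit:
servo_tool --plan '[[[1,0,0,-2,0,0,0],[1,0,0,-1.5,0,0,0],[1,0,0,0,0,0,0],[1,0,0,-1,0,0,0],[1,0,0,0,0,0,0],[1,0,0,0,0,0,0]]]'

```text
t: 12.3
tool_pos: [0.5242, -0.0759, 0.0895]
orientation: [-0.134, 3.139, -0.0]
force: [0.6, 0.1, -2.5]
opening: 0.0436
```

Emit:
servo_tool --plan '[[[0.2,0,0,0,0,0,0],[-0.4,0,0,0,0,0,0],[-1,0,0,0,0,0,0],[-1,0,0,0,0,0,0],[-1,0,0,0,0,0,0],[-1,0,0,10,0,0,0],[-1,0,0,30,0,0,0],[-1,0,0,45,0,0,0],[-1,0,0,25,0,0,0],[-1,35,0,20,0,0,0],[-1,40,-20,0,0,0,0],[-1,0,-20,0,0,0,0]]]'

```text
t: 13.5
tool_pos: [0.6022, -0.1159, 0.2189]
orientation: [-0.137, 3.138, 0.0]
force: [-2.0, -0.6, -1.6]
opening: 0.0929
```

Emit:
servo_tool --plan '[[[-1,0,-35,0,0,0,0],[-1,0,-20,0,0,0,0],[-1,0,0,0,0,0,0],[-1,0,0,0,0,0,0]]]'

```text
t: 13.9
tool_pos: [0.5992, -0.1709, 0.22]
orientation: [-0.132, 3.138, 0.0]
force: [-0.6, -0.5, 0.4]
opening: 0.0933
```

```bash
python3 - <<'E'
from h import *
s=monitor.read_state();print(s['t'],s['tool_pos'],s['orientation'],s['force'])
snap('wrist','w4.png')
crop('w4.png','w4b.png',100,0,450,270,2.2)
print(proj('w4.png',(.5377,-.2011,.111)))
E
```

```text
13.9 [ 0.59921672 -0.17092348  0.21998265] [-1.32154363e-01  3.13840044e+00  4.57196001e-04] [-0.63722404 -0.48947679  0.39910235]
[229.11550804 118.95178455]
```

View pics/w4b.png

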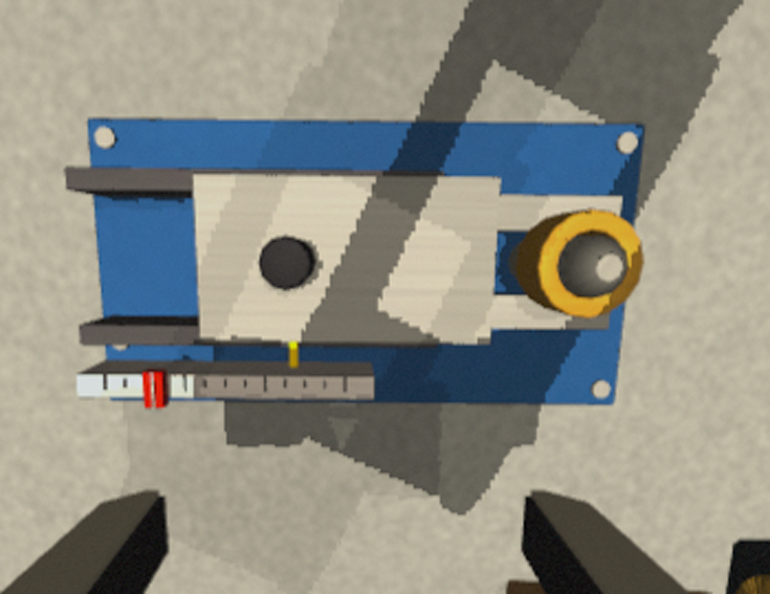

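The bushing is on the gate around the pin, at (590,263) in the crop. The knob is at (287,263), the pointer tip at (293,366) and the marker line at (154,390). I'll flip the wrist by half a turn so the camera can see the pointer and marker during the pull.

Emit:
servo_tool --plan '[[[-1,-20,-10,0,0,0,-0.1496],[-1,-20,-10,0,0,0,-0.1496],[-1,-21,-10,0,0,0,-0.1496],[-1,0,0,0,0,0,-0.1496],[-1,0,0,0,0,0,-0.1496],[-1,0,0,0,0,0,-0.1496],[-1,0,0,0,0,0,-0.1496],[-1,0,0,0,0,0,-0.1496],[-1,0,0,0,0,0,-0.1496],[-1,0,0,0,0,0,-0.1496],[-1,0,0,0,0,0,-0.1496]]]'

```text
t: 15.05
tool_pos: [0.5384, -0.1995, 0.2199]
orientation: [2.215, 2.228, 0.001]
force: [-0.3, -0.2, 0.4]
opening: 0.0933
```

Emit:
servo_tool --plan '[[[-1,0,0,0,0,0,-0.1496],[-1,0,0,0,0,0,-0.1496],[-1,0,0,0,0,0,-0.1496],[-1,0,0,0,0,0,-0.1496],[-1,0,0,0,0,0,-0.1496],[-1,0,0,0,0,0,-0.1496],[-1,0,0,0,0,0,-0.1496],[-1,0,0,0,0,0,-0.1496],[-1,0,0,0,0,0,-0.1496],[-1,0,0,0,0,0,-0.1496],[-1,0,0,0,0,0,0],[-1,0,0,0,0,0,0]]]'

```text
t: 16.25
tool_pos: [0.5384, -0.2, 0.2198]
orientation: [-3.138, -0.143, -0.001]
force: [-0.8, -0.2, -0.1]
opening: 0.0929
```

```bash
python3 - <<'E'
from h import *
s=monitor.read_state();print(s['t'],s['tool_pos'],s['orientation'],s['force'],s['q'])
snap('wrist','w5.png')
crop('w5.png','w5b.png',60,0,410,270,2.2)
f='w4.png';Q=lambda u,v,z:ray(f,(100+u/2.2,v/2.2),z).round(4)
k=Q(287,263,.111);p=Q(609,267,.13);t=Q(293,366,.069);m=Q(154,395,.07)
print(k,p,t,m);d=(k-p);d[2]=0;d/=np.linalg.norm(d);print(d,np.linalg.norm((k-p)[:2]),(m-t)@d,(t-k)@d)
E
```

```text
16.25 [ 0.53836514 -0.19999004  0.21975271] [-3.13833217e+00 -1.42721343e-01 -5.93618019e-04] [-0.77279985 -0.16726551 -0.09947436] [-4.45077694e-01  5.61316165e-02  1.54618347e+00  1.92990245e-04
  1.53895215e+00  1.03482152e+00]
[ 0.5381 -0.1999  0.111 ] [ 0.5287 -0.0766  0.13  ] [ 0.5877 -0.1973  0.069 ] [ 0.6075 -0.2638  0.07  ]
[ 0.07601624 -0.99710658  0.        ] 0.1236577939314785 0.0678127090367359 0.0011779281787989686
```

View pics/w5b.png

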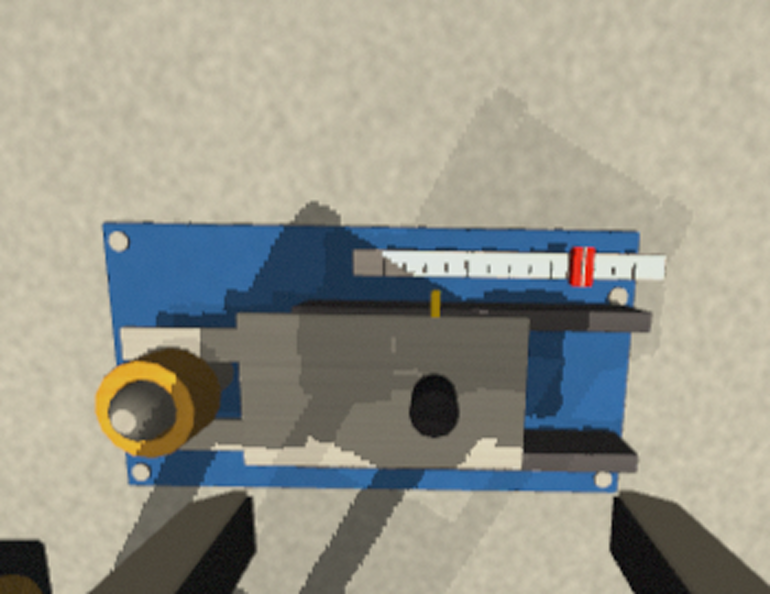

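Emit:
servo_tool --plan '[[[-1,0,0,-30,0,0,0],[-1,0,0,-40,0,0,0],[-1,0,0,-35,0,0,0],[-1,0,0,-20,0,0,0],[-1,0,0,-9,0,0,0],[-1,0,0,0,0,0,0],[1,0,0,0,0,0,0],[1,0,0,0,0,0,0],[1,0,0,0,0,0,0],[1,0,0,0,0,0,0],[1,0,0,0,0,0,0],[1,0,0,0,0,0,0]]]' --force 40

```text
t: 17.5
tool_pos: [0.5383, -0.2009, 0.0856]
orientation: [3.139, 0.134, 0.0]
force: [0.4, -0.2, -0.4]
opening: 0.0496
```

Emit:
servo_tool --plan '[[[1,0,0,0,0,0,0],[1,0,0,0,0,0,0],[1,0,0,0,0,0,0],[1,0,0,0,0,0,0],[1,0,0,0,0,0,0],[1,0,0,0,0,0,0]]]'

```text
t: 18.1
tool_pos: [0.5381, -0.2006, 0.0854]
orientation: [-3.138, -0.134, 0.0]
force: [-0.3, 1.9, 1.3]
opening: 0.0207
```

```bash
python3 - <<'E'
from h import *
s=monitor.read_state();print(s['t'],s['tool_pos'],s['orientation'],s['force'],s['opening'])
f='w5.png';Q=lambda u,v,z:ray(f,(60+u/2.2,v/2.2),z).round(4)
k=Q(434,412,.111);p=Q(123,420,.13);t=Q(435,292,.069);m=Q(582,258,.07);
m2=Q(582,266,.07);e=Q(640,232,.015)-Q(104,223,.015);e/=np.linalg.norm(e)
d=(k-p);d[2]=0;print(np.linalg.norm(d));d/=np.linalg.norm(d);print(k,p,t,m,m2,d,e,(m-t)@d,(m2-t)@d,(m2-t)@e)
E
```

```text
18.1 [ 0.5381213  -0.20063419  0.08537546] [-3.13833081e+00 -1.33878199e-01  2.98117241e-04] [-0.34144744  1.86718114  1.28474118] 0.020668370048059843
0.12490096076491967
[ 0.5391 -0.2015  0.111 ] [ 0.5291 -0.077   0.13  ] [ 0.5869 -0.1977  0.069 ] [ 0.6085 -0.2641  0.07  ] [ 0.605  -0.2647  0.07  ] [ 0.08006344 -0.99678977  0.        ] [ 0.07421822 -0.99724202  0.        ] 0.06791621095666164 0.06823406279508519 0.06815856546225067
```

Emit:
servo_tool --plan '[[[1,0.3,-4,0,0,0,0],[1,0.7,-8,0,0,0,0],[1,0.7,-9,0,0,0,0],[1,0.7,-9,0,0,0,0],[1,0.7,-9,0,0,0,0],[1,0.7,-9,0,0,0,0],[1,0.7,-9,0,0,0,0],[1,0.5,-6,0,0,0,0],[1,0.2,-3,0,0,0,0],[1,0,0,0,0,0,0],[1,0,0,0,0,0,0],[1,0,0,0,0,0,0]]]'

```text
t: 19.3
tool_pos: [0.5429, -0.2647, 0.0853]
orientation: [-3.135, -0.135, 0.002]
force: [-3.3, 10.4, 5.8]
opening: 0.0212
```

```bash
python3 - <<'E'
from h import *
s=monitor.read_state();print(s['t'],s['tool_pos'],s['orientation'],s['force'],s['opening'])
print((s['tool_pos']-[.5381,-.2006,.0854])@[.078,-.997,0])
snap('wrist','w6.png')
crop('w6.png','w6b.png',60,0,440,290,2.0)
E
```

```text
19.3 [ 0.54293611 -0.26473413  0.08531392] [-3.13499841e+00 -1.34626863e-01  2.19528056e-03] [-3.31597183 10.43743811  5.82757996] 0.021236262518499412
0.06431894675947926
```

View pics/w6b.png

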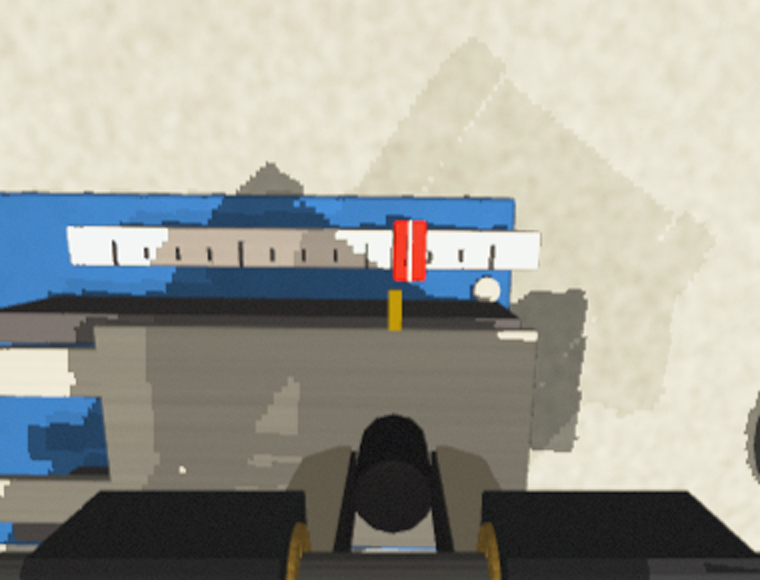

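The pointer tip is at (395,291) and the marker's white line at (410,250), so there is a little travel left.

```bash
python3 - <<'E'
from h import *
f='w6.png';Q=lambda u,v,z:ray(f,(60+u/2.,v/2.),z)
e=np.array([.077,-.997,0])
for v in(222,240):print((Q(410,v,.07)-Q(395,291,.069))@e,Q(410,v,.07))
d=Q(535,233,.06)-Q(68,227,.06);print(d/np.linalg.norm(d))
d/=np.linalg.norm(d);print((Q(410,240,.07)-Q(395,291,.069))@d)
E
```

```text
0.004267866505718875 [ 0.61314946 -0.26441779  0.07      ]
0.004349801899641983 [ 0.60795352 -0.26490126  0.07      ]
[ 0.07317072 -0.99731943  0.        ]
0.004290936793725443
```

Emit:
servo_tool --plan '[[[1,0.2,-2.2,0,0,0,0],[1,0.1,-2.1,0,0,0,0],[1,0,0,0,0,0,0],[1,0,0,0,0,0,0],[1,0,0,0,0,0,0],[1,0,0,0,0,0,0]]]'

```text
t: 19.95
tool_pos: [0.5432, -0.2689, 0.0853]
orientation: [-3.135, -0.135, 0.002]
force: [-4.1, 11.8, 5.1]
opening: 0.0211
```

```bash
python3 - <<'E'
from h import *
s=monitor.read_state();print(s['t'],s['tool_pos'],s['force'],s['opening'],(s['tool_pos']-[.5381,-.2006,.0854])@[.078,-.997,0])
snap('wrist','w7.png');snap('scene','s7.png')
u,v=proj('s7.png',(.5285,-.0763,.05)).astype(int)
A=np.load('pics/w7.png.npz')['im'][90:190,200:320];B=np.load('pics/s7.png.npz')['im'][v-50:v+50,u-60:u+40]
W=np.zeros((400,800,3),np.uint8);W[:,:400]=cv2.resize(A[:,10:110],(400,400),interpolation=2);W[:,400:]=cv2.resize(B,(400,400),interpolation=2);cv2.imwrite('pics/m7.png',W[:,:,::-1])
E
```

```text
19.95 [ 0.54324092 -0.26885976  0.08530235] [-4.13256775 11.76187934  5.10224434] 0.021097594907790434 0.06845597267069717
```

View pics/m7.png

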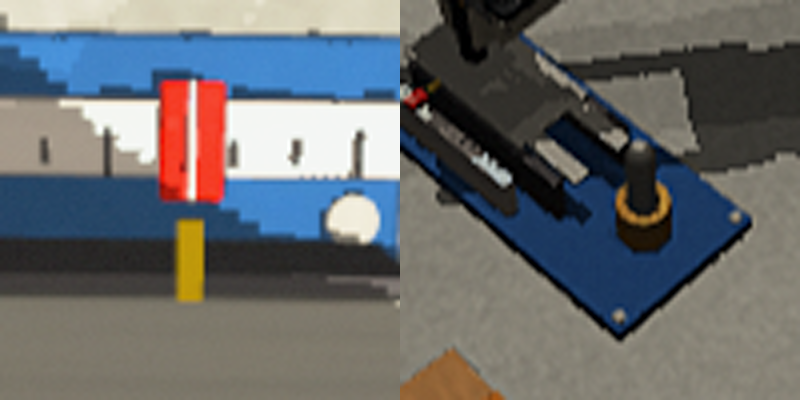

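```bash
python3 -c "
from h import *
print(job.close_job())"
```

```text
the job is handed in; nothing more can be done
None
```

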